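Pin, wedge and zero the gearmotor test rail

ROBOT

A 6-joint arm with a two-finger parallel gripper is mounted at the origin on the work surface. World frame = base frame: x ahead of the robot, y to its left, z up, the work surface at z = 0. Lengths are in m, angles in rad, forces in N, time in s.
With the tool pointing down it reaches from about 0.375 to 0.925 m from the base axis. Payload 5.7 kg.
Tool frame: the origin (TCP) lies midway between the tips of the shut fingers; the grasp point (between the pads) lies 19 mm behind it; z points along the fingers, x is the direction in which the jaws open and shut, and the axes are right-handed (so a half turn about z gives the same grasp; the last joint's range is limited). The gripper opens to 88 mm and grips with 3 to 60 N. Pads are 20 mm wide; open, the fingers measure 115 mm over their backs; the gripper's body (75 mm by 178 mm) begins 61 mm behind the grasp point.
Start: joints at [1.197, 0.359, 1.51, -0, 1.272, -0.115], TCP at [0.154, 0.58, 0.223] pointing down, gripper open.
Joint ranges: [-2.97, 2.97], [-1.01, 2.36], [0.21, 2.38], [-0.96, 4.11], [0.2, 2.71], [-2.98, 2.98]. Speed limits (rad/s): [2.39, 2.39, 3.14, 3.14, 3.14, 3.14].

INTERFACE

Orientations are given as a unit quaternion [x, y, z, w].
In Python, from bench import move_ptp, servo_line, goto_joints, move_gripper, sleep, inverse_kinematics, capture, PlanningError, close_job, spot_in, silhouettes, current_clock, current_joint_pos, current_qvel, current_joint_torque, current_position, current_orientation, current_force, current_torque, current_finger_gap gives the robot as it stands. Calls block until the motion is done:
- move_ptp(position, orientation): joint-space move of the TCP to a pose.
- servo_line(position, orientation=None, rate=0.15, contact_N=None): straight line of the TCP; orientation=None keeps the orientation; rate is the mean speed in m/s. With contact_N (N) it stops when the force on the tool has changed by that much, and returns True; else False.
- goto_joints(angles): joint-space move.
- move_gripper(opening): finger opening in m; the grip force is fixed at half the most; returns when the fingers have stopped.
- sleep(seconds).
- inverse_kinematics(position, orientation): joint angles nearest the present ones, or None.
- capture(name): name is "scene" or "side" or "wrist"; returns a dict with "image" (384x512x3 uint8, blue, green, red), "range_z" (384x512 float32, m along the optical axis (not along the pixel's ray), 0 where there is no reading), "intrinsics" (3x3 intrinsics, pixels), "R" (3x3) and "t" (3): a world point X has camera coordinates R X + t. Camera axes: x right, y down, z forward; pixel columns grow to the right and rows downward; lengths in m; the calibration is good to about 2 mm. A picture is of the moment at which its call begins.
A pose or a line that the arm cannot do raises PlanningError and nothing moves.
- close_job(): hands the job in, once; it reports no verdict.
Trained networks look in the newest picture that a camera, given by its name, has taken for a name from the list of things; names that differ only in an ending like _2 or _b are one class to them, and where a whole thing is asked for, a point or a joint stands for the part that bears it (a point fixed in the world has none). Each returns a list of dicts, best first, with "conf" (0 to 1); they miss things now and then, are a little off and sometimes report something else, mostly with a low value. They report only what shows in the picture. A call takes as long as a camera call. They do not tell look-alikes from the thing itself.
- spot_in(camera, query): "xy" ([column, row] in pixels, amid what is visible of it).
- silhouettes(camera, query): "region" (384x512 bool, what is visible of it) and "xy" ([column, row] in pixels, amid what is visible of it).
Readings, each from a call of its own:
- current_clock(): time.
- current_joint_pos(): joint angles.
- current_qvel(): joint speeds.
- current_joint_torque(): joint torques, N m.
- current_position(): TCP position.
- current_orientation(): TCP orientation.
- current_force(): force on the tool from outside, world axes, zero at the start.
- current_torque(): the same for the moment, N m.
- current_finger_gap(): finger opening in m.
Only numpy, scipy, OpenCV 4.12 (cv2) and the standard library are available. Lean on these libraries where they do the work, as an engineer would, in place of code of your own. Each camera call takes 0.05 s, during which the arm holds its last target.

TASK

Get the motor test rail ready: for every gearmotor module standing in the rail, push one of the tapered pins fully home through the module's hole and the rail hole under it, so that the module is pulled into line, and only then drive a wooden wedge, thin end first, into the gap beside that module until it is tight. When all the modules are pinned and wedged, turn the meter's knob until its pointer stands at the zero mark. Leave the pins and wedges in place and the other things on the bench where they are.

Things in the scene. Friction and masses are not known exactly. Their poses are not given: they have to be found in the camera images.
- rail: Fixed aluminium plate 170 (x) x 300 (y) x 35 mm high, origin under its centre, x away from the robot; place, yaw vary. Three bays (a, b, c) with centre lines at y = +108, +10, -88 mm, each for one motor module. Bays are open to the front: mouths at x = -25; bare flat apron from x = -85 to -25, top 35 mm, level with the bay floors. 18 mm high back stop at x = 75.
- rail_hole_a (a point): Centre of bay a's round hole at the rail plate's top (35 mm up); 21 mm bore through the plate; rail x = +10 mm, on the bay's centre line; axes as the rail's. Walls: on a bay's +y side a straight wall 18 mm high, face 28.4 mm from the centre line; an aligned module just touches it. 
- motor_a: Motor module loose in bay a (None from the start if the bay is empty): black block 93 (x) x 56 (y) x 20 mm high, 0.3-0.54 kg; metal motor on it from x = +12 rearwards, top 54 mm. Origin: centre of underside; axes as the rail's. In line: origin at rail x = +21.5 mm on the bay's centre line. Starts 2.5-4.5 mm off towards -y and up to 3 mm off in x.
- motor_a_hole (a point): Centre of module a's vertical 21 mm through hole at the block's top face (20 mm above its underside, module x = -11.5 mm); to come in line over rail_hole_a. None if absent.
- rail_hole_b (a point): Centre of bay b's round hole at the rail plate's top (35 mm up); 21 mm bore through the plate; rail x = +10 mm, on the bay's centre line; axes as the rail's. Wedge gap: on a bay's -y side a steel jaw 18 mm high, 57 mm long; gap from an aligned module to the jaw is 23 mm at the mouth, narrowing 0.2 mm per mm inwards. 
- motor_b: Motor module loose in bay b (None from the start if the bay is empty): black block 93 (x) x 56 (y) x 20 mm high, 0.3-0.54 kg; metal motor on it from x = +12 rearwards, top 54 mm. Origin: centre of underside; axes as the rail's. In line: origin at rail x = +21.5 mm on the bay's centre line. Starts 2.5-4.5 mm off towards -y and up to 3 mm off in x.
- motor_b_hole (a point): Centre of module b's vertical 21 mm through hole at the block's top face (20 mm above its underside, module x = -11.5 mm); to come in line over rail_hole_b. None if absent.
- rail_hole_c (a point): Centre of bay c's round hole at the rail plate's top (35 mm up); 21 mm bore through the plate; rail x = +10 mm, on the bay's centre line; axes as the rail's. 
- motor_c: Motor module loose in bay c (None from the start if the bay is empty): black block 93 (x) x 56 (y) x 20 mm high, 0.3-0.54 kg; metal motor on it from x = +12 rearwards, top 54 mm. Origin: centre of underside; axes as the rail's. In line: origin at rail x = +21.5 mm on the bay's centre line. Starts 2.5-4.5 mm off towards -y and up to 3 mm off in x.
- motor_c_hole (a point): Centre of module c's vertical 21 mm through hole at the block's top face (20 mm above its underside, module x = -11.5 mm); to come in line over rail_hole_c. None if absent.
- pin_1: Tapered steel pin, 88 mm, 90 g. Origin at the tip (lower end), z up to the head. 5 mm diameter at the tip, 19.4 mm from 25 to 50 mm, collar 28 mm diameter from 50 to 56, round grip 22 mm diameter from 56 to 88. Pins are alike, any fits any bay. They start upright in a fixed plywood rack, 170 x 50 x 58 mm high, 55 mm apart along its length (roughly along x), collars on its top.
- pin_2: Tapered steel pin, 88 mm, 90 g. Origin at the tip (lower end), z up to the head. 5 mm diameter at the tip, 19.4 mm from 25 to 50 mm, collar 28 mm diameter from 50 to 56, round grip 22 mm diameter from 56 to 88. Fully home: collar on the module block, tip 50 mm below the block's top.
- pin_3: Tapered steel pin, 88 mm, 90 g. Origin at the tip (lower end), z up to the head. 5 mm diameter at the tip, 19.4 mm from 25 to 50 mm, collar 28 mm diameter from 50 to 56, round grip 22 mm diameter from 56 to 88. Alike with the other pins.
- wedge_1: Wooden wedge, 78 long (x) x 20 mm high, 50 g, lying on the bench. Origin on the underside. Thin end (15 mm) at x = +36; thickens to 25.4 mm at x = -16, then a parallel butt to x = -42. +y side flat at y = +11 (goes along the module); -y side y = -4 at the thin end, -14.4 at the butt (goes along the jaw). Tight: origin about 42.5 mm -x and 39 mm -y of the module's; 38 mm of it sticks out.
- wedge_2: Wooden wedge, 78 long (x) x 20 mm high, 50 g, lying on the bench. Origin on the underside. Thin end (15 mm) at x = +36; thickens to 25.4 mm at x = -16, then a parallel butt to x = -42. +y side flat at y = +11 (goes along the module); -y side y = -4 at the thin end, -14.4 at the butt (goes along the jaw). It slides flat on the apron along rail +x; 12-20 N drives it tight; friction then holds it.
- wedge_3: Wooden wedge, 78 long (x) x 20 mm high, 50 g, lying on the bench. Origin on the underside. Thin end (15 mm) at x = +36; thickens to 25.4 mm at x = -16, then a parallel butt to x = -42. +y side flat at y = +11 (goes along the module); -y side y = -4 at the thin end, -14.4 at the butt (goes along the jaw). Starts with yaw within 0.5 rad, thin end away from the robot; any fits any bay.
- meter: Grey box fixed on the bench, 110 x 110 x 52 mm, origin under its centre, with a white dial 100 mm diameter on its top (at 55 mm) and a knob in the dial's middle. The zero mark is the one long broad black mark on the dial, on the meter's own +x side. Place and yaw vary.
- knob_grip (a point): Point on the vertical axis of the meter's knob at gripping height, 71 mm above the bench. The knob is round, black, 38 mm diameter, from 58 to 84 mm above the bench.
- zero_knob (a joint): Angle of the knob's pointer (rad) from the zero mark, growing anticlockwise seen from above; 0 = pointer (dark strip at the knob's foot, white line on its top) at the zero mark. Starts between 0.7 and 2.2; stops at -2.6 and 2.6. Stiff enough to stay where it is left (0.03 N m).
- gear: Bystander, not part of the job: brass gear, 45 mm across, 18 mm high; origin on its underside.
- stepper: Bystander, not part of the job: small square stepper motor 42 x 42 x 57 mm, shaft up; origin on its underside.
- multimeter: Bystander, not part of the job: grey handheld multimeter 150 x 75 x 35 mm; origin on its underside.
- screwdriver: Bystander, not part of the job: screwdriver, lying; origin on its underside.
- screw_jar: Bystander, not part of the job: small closed jar 50 mm diameter, 60 mm high; origin on its underside.
Mind the look-alikes: they are no part of the job. What is shaped like the motor_c but pink is not meant.

How it is judged:
By the outcome, as a careful person would: the job done as asked, in the order asked, and still so for the second after the job is handed in, with the robot touching nothing.
Of motor_a, motor_b, motor_c only 2 to 3 are there at a start; the rules pass over those that are not, and their reading is None.
At some moment in a run one of wedge_1, wedge_2, wedge_3 may be knocked a few centimetres aside while the robot is not near it.
It also fails if it takes over 210 s, if anything falls off the work surface, if the arm or the gripper's body presses on something with over 40 N, if the wrist force passes 120 N, or if a joint passes its speed limit or range.

## Working session

There is one attempt and no reset: what is moved stays moved. The work goes in short steps, each a Python script; the robot and the scene stay as the last script left them, time stands still between calls to the robot, and variables do not carry over. Pictures are saved under pics/ and viewed, and the job is handed in when it is done.

```bash
ls; mkdir -p pics
python3 - <<'E'
from bench import *
import cv2
print(current_clock(),current_position(),current_orientation(),current_finger_gap())
for n in ["scene","side","wrist"]:
    c=capture(n); cv2.imwrite(f"pics/{n}0.png",c["image"]); print(n,c["intrinsics"].tolist(),(-c["R"].T@c["t"]).round(3),c["R"].round(3).tolist())
E
```

```text
pics
0.0 [0.15330295 0.57938691 0.22183433] [ 7.92423376e-01  6.09970817e-01 -7.60920704e-04  4.65089744e-04] 0.08785691292656989
scene [[362.0625337309524, 0.0, 255.54837855794162], [0.0, 362.0625337309524, 188.67644691886795], [0.0, 0.0, 1.0]] [1.207 0.458 0.773] [[-0.543, 0.84, -0.014], [0.54, 0.336, -0.772], [-0.643, -0.426, -0.636]]
side [[375.7535389665963, 0.0, 254.91429484776745], [0.0, 375.7535389665963, 194.1617007696371], [0.0, 0.0, 1.0]] [ 0.436 -0.764  0.569] [[0.997, -0.08, -0.01], [-0.051, -0.534, -0.844], [0.063, 0.842, -0.536]]
wrist [[318.64813063193196, 0.0, 259.5558998246266], [0.0, 318.64813063193196, 193.52088094084493], [0.0, 0.0, 1.0]] [0.087 0.598 0.384] [[0.257, 0.967, -0.003], [0.935, -0.248, 0.252], [0.243, -0.067, -0.968]]
```

View pics/scene0.png

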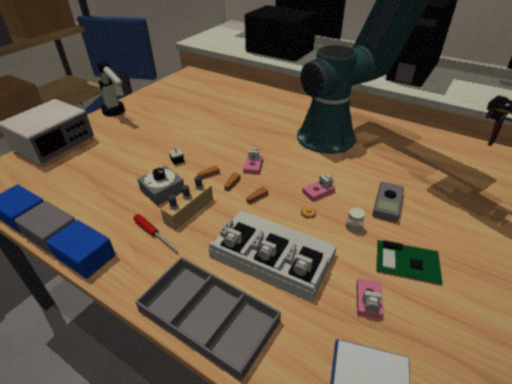

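View pics/side0.png

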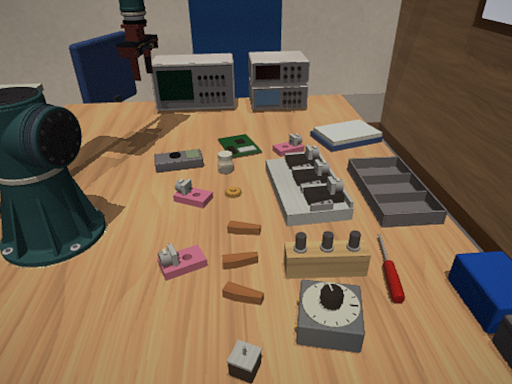

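View pics/wrist0.png

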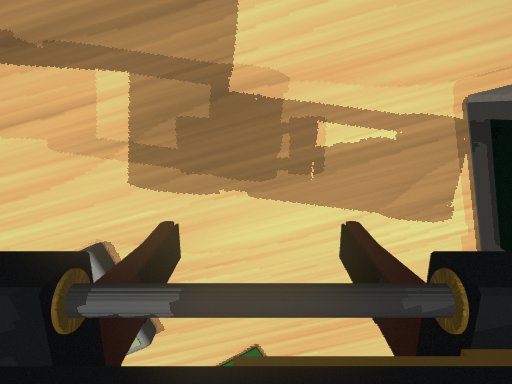

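```bash
cat > h.py <<'E'
from bench import *
import numpy as np, cv2, pickle
def cloud(c):
    z=c["range_z"]; K=c["intrinsics"]; v,u=np.mgrid[0:z.shape[0],0:z.shape[1]]
    P=np.stack([(u-K[0,2])/K[0,0]*z,(v-K[1,2])/K[1,1]*z,z],-1)
    W=(P-c["t"])@c["R"]; W[z<=0]=np.nan
    return W
def ray(c,uv,h):
    K=c["intrinsics"]; d=np.array([(uv[0]-K[0,2])/K[0,0],(uv[1]-K[1,2])/K[1,1],1.])
    o=-c["R"].T@c["t"]; d=c["R"].T@d
    return o+d*(h-o[2])/d[2]
def proj(c,X):
    p=c["R"]@np.asarray(X)+c["t"]; q=c["intrinsics"]@p; return q[:2]/q[2]
def ortho(c,x0,x1,y0,y1,res=0.001):
    """top-down colour+height map: rows = x decreasing downward (x up), cols = y decreasing (y left)"""
    W=cloud(c); n=int((x1-x0)/res); m=int((y1-y0)/res)
    im=np.zeros((n,m,3),np.uint8); hm=np.full((n,m),np.nan)
    Wf=W.reshape(-1,3); col=c["image"].reshape(-1,3)
    r=((x1-Wf[:,0])/res); q=((y1-Wf[:,1])/res)
    ok=np.isfinite(r)&(r>=0)&(r<n)&(q>=0)&(q<m)
    r=r[ok].astype(int);q=q[ok].astype(int);im[r,q]=col[ok];hm[r,q]=Wf[ok,2]
    return im,hm
def down(yaw):
    """tool z down, tool x axis along world yaw"""
    # R = Rz(yaw)*Rx(pi): quaternion
    return np.array([np.cos(yaw/2),np.sin(yaw/2),0,0])
E
python3 - <<'E'
from h import *
for n in ["scene","side"]:
    c=capture(n); W=cloud(c); pickle.dump(c,open(f"{n}.pkl","wb"))
    for q in ["rail","motor_a","pin_1","wedge_1","meter","gear","stepper","multimeter","screwdriver","screw_jar","zero_knob"]:
        for s in silhouettes(n,q):
            P=W[s["region"]]; P=P[np.isfinite(P).all(1)]
            if len(P)<5: continue
            print(n,q,round(s["conf"],2),np.round(s["xy"]),len(P),np.median(P,0).round(3),"min",np.percentile(P,2,axis=0).round(3),"max",np.percentile(P,98,axis=0).round(3))
print(current_clock())
E
```

```text
scene rail 0.83 [277. 258.] 4595 [0.678 0.157 0.036] min [ 0.553 -0.01   0.001] max [0.736 0.285 0.056]
scene motor_a 0.9 [238. 238.] 607 [0.695 0.054 0.057] min [0.63  0.018 0.046] max [0.72  0.073 0.091]
scene motor_a 0.82 [252. 163.] 378 [ 0.32  -0.136  0.021] min [ 0.276 -0.171  0.003] max [ 0.372 -0.1    0.055]
scene motor_a 0.77 [270. 250.] 708 [0.683 0.151 0.057] min [0.616 0.115 0.043] max [0.709 0.171 0.09 ]
scene motor_a 0.74 [305. 265.] 760 [0.677 0.246 0.056] min [0.611 0.211 0.043] max [0.703 0.268 0.091]
scene motor_a 0.65 [368. 297.] 904 [0.662 0.406 0.022] min [0.596 0.37  0.007] max [0.688 0.439 0.056]
scene motor_a 0.61 [320. 188.] 524 [0.33  0.131 0.02 ] min [0.298 0.084 0.001] max [0.38  0.165 0.055]
scene pin_1 0.65 [173. 202.] 104 [ 0.686 -0.177  0.084] min [ 0.675 -0.191  0.063] max [ 0.693 -0.169  0.099]
scene pin_1 0.58 [198. 182.] 82 [ 0.578 -0.171  0.082] min [ 0.566 -0.184  0.064] max [ 0.583 -0.165  0.098]
scene wedge_1 0.7 [230. 179.] 165 [ 0.45  -0.139  0.019] min [ 0.411 -0.158  0.002] max [ 0.487 -0.132  0.023]
scene wedge_1 0.67 [256. 195.] 176 [ 0.4
[... 4450 characters left out ...]
] min [ 0.202  0.284 -0.   ] max [0.345 0.369 0.038]
side multimeter 0.33 [327. 191.] 761 [0.68  0.03  0.053] min [0.626 0.01  0.037] max [0.717 0.069 0.088]
side screwdriver 0.72 [393. 281.] 643 [ 0.748 -0.246  0.02 ] min [ 0.733 -0.291 -0.001] max [ 0.774 -0.117  0.025]
side screw_jar 0.6 [178. 161.] 856 [0.272 0.306 0.03 ] min [0.203 0.284 0.002] max [0.345 0.36  0.038]
side screw_jar 0.53 [224. 162.] 301 [0.421 0.262 0.036] min [0.4   0.252 0.005] max [0.441 0.293 0.059]
side zero_knob 0.56 [332. 296.] 507 [ 0.597 -0.33   0.082] min [ 0.581 -0.341  0.059] max [ 0.617 -0.306  0.084]
side zero_knob 0.2 [327. 192.] 730 [0.681 0.029 0.053] min [0.626 0.011 0.038] max [0.717 0.066 0.088]
1.35
```

```bash
cat >> h.py <<'E'
from scipy.spatial.transform import Rotation as Ro
def cam_in_tool(c):
    p=np.array(current_position()); Rt=Ro.from_quat(current_orientation()).as_matrix()
    return Rt.T@(-c["R"].T@c["t"]-p), Rt.T@c["R"].T
CT=None
def look_pose(target,yaw,z,uv=(256,120)):
    o,Rc,K=pickle.load(open("ct.pkl","rb"))
    Rt=Ro.from_quat(down(yaw)).as_matrix()
    d=Rt@Rc@np.array([(uv[0]-K[0,2])/K[0,0],(uv[1]-K[1,2])/K[1,1],1.])
    oc=Rt@o
    s=(target[2]-(z+oc[2]))/d[2]
    xy=np.array(target[:2])-(oc+d*s)[:2]
    return np.array([xy[0],xy[1],z])
def look(target,yaw,z,uv=(256,120),name=None):
    p=look_pose(target,yaw,z,uv); move_ptp(p,down(yaw)); sleep(0.15)
    c=capture("wrist")
    if name: cv2.imwrite(f"pics/{name}.png",c["image"]); pickle.dump(c,open(f"{name}.pkl","wb"))
    return c
E
python3 - <<'E'
from h import *
c=capture("wrist"); o,Rc=cam_in_tool(c); print(o,Rc.round(3).tolist())
pickle.dump((o,Rc,c["intrinsics"]),open("ct.pkl","wb"))
t0=current_clock()
for i,yaw in enumerate([0.1+np.pi/2,0.1-np.pi/2]):
    p=look_pose([0.64,0.13,0.05],yaw,0.27); print(p, inverse_kinematics(p,down(yaw)))
try:
    c=look([0.64,0.13,0.05],0.1+np.pi/2,0.27,name="w1")
except PlanningError as e: print(e)
print(current_clock()-t0)
E
```

```text
[ 0.00076942 -0.06916022 -0.16203694] [[1.0, -0.0, -0.001], [0.001, 0.968, 0.252], [0.001, -0.252, 0.968]]
[0.69767875 0.1396423  0.27      ] [ 1.00554985e-01  4.90198677e-01  1.17908753e+00 -4.44089210e-16
  1.47230644e+00 -1.57024134e+00]
[0.58232125 0.1203577  0.27      ] [ 8.76847825e-02  3.13022596e-01  1.45890257e+00 -4.44089210e-16
  1.36966749e+00  1.55848111e+00]
2.6917000000000004
```

View pics/w1.png

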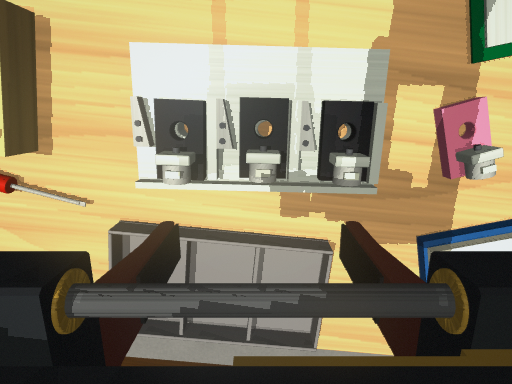

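```bash
python3 - <<'E'
from h import *
t0=current_clock()
c=look([0.64,0.13,0.05],0.1+np.pi/2,0.20,uv=(256,130),name="w2")
c=look([0.64,0.13,0.05],0.1-np.pi/2,0.20,uv=(256,130),name="w3")
print(current_clock()-t0)
E
python3 - <<'E'
import cv2,sys
sys.path.insert(0,'.')
a=cv2.imread('pics/w2.png')[:290];b=cv2.imread('pics/w3.png')[:290]
import numpy as np
cv2.imwrite('pics/w23.png',np.vstack([a,b]))
E
```

```text
3.425
```

View pics/w23.png

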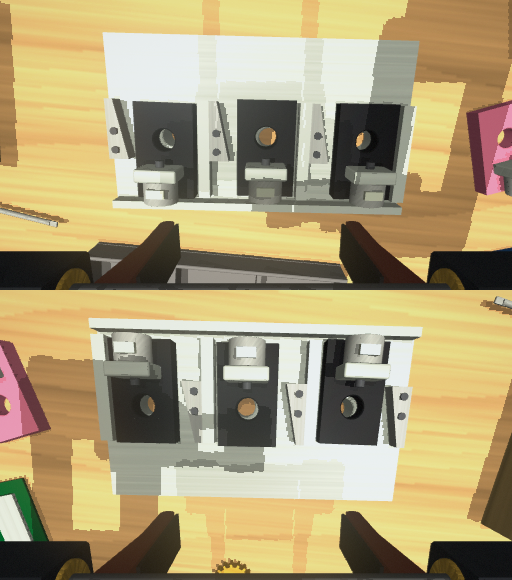

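```bash
cat > railfit.py <<'E'
from h import *
from scipy.optimize import least_squares
def sat(c):
    f=c["image"].astype(float); return cv2.GaussianBlur((f[:,:,2]-f[:,:,0])/(f.max(2)+20),(3,3),0)
def edge(c,S,A,B,out,n=60,h=0.035,w=0.008):
    """A,B approx world ends; out: outward world dir. returns edge pts (world) via subpixel threshold crossing"""
    pts=[]
    for s in np.linspace(0.04,0.96,n):
        P=A+(B-A)*s; t=np.linspace(-w,w,81)
        uv=np.array([proj(c,[*(P[:2]+out*k),h]) for k in t],np.float32)
        v=cv2.remap(S.astype(np.float32),uv[None,:,0].copy(),uv[None,:,1].copy(),cv2.INTER_LINEAR)[0]
        lo,hi=np.median(v[:15]),np.median(v[-15:])
        if hi-lo<0.2: continue
        i=np.argmax(v>(lo+hi)/2)
        pts.append(P[:2]+out*t[i])
    return np.array(pts)
def fit(c,p0,h=0.035):
    S=sat(c); p=np.array(p0,float)
    for it in range(3):
        R=np.array([[np.cos(p[2]),-np.sin(p[2])],[np.sin(p[2]),np.cos(p[2])]])
        g=lambda x,y: R@[x,y]+p[:2]
        E=[(edge(c,S,g(-.085,-.15),g(-.085,.15),R@[-1,0],h=h),0,-.085),
           (edge(c,S,g(-.085,.15),g(-.03,.15),R@[0,1],h=h),1,.15),
           (edge(c,S,g(-.085,-.15),g(-.03,-.15),R@[0,-1],h=h),1,-.15)]
        def res(q):
            Rq=np.array([[np.cos(q[2]),-np.sin(q[2])],[np.sin(q[2]),np.cos(q[2])]])
            return np.concatenate([((e-q[:2])@Rq)[:,a]-v for e,a,v in E if len(e)])
        s=least_squares(res,p,loss="soft_l1",f_scale=0.0005); p=s.x
    r=res(p); k=np.cumsum([len(e) for e,_,_ in E])
    return p,[ (len(x),(1e3*np.median(x)).round(2) if len(x) else None,(1e3*x.std()).round(2) if len(x) else None) for x in np.split(r,k[:-1])]
E
python3 - <<'E'
from railfit import *
for n in ["w1","w2","w3"]:
    c=pickle.load(open(n+".pkl","rb")); W=cloud(c)
    m=W[(W[...,2]>0.028)&(abs(W[...,0]-.64)<.12)&(abs(W[...,1]-.13)<.19)]
    r=cv2.minAreaRect(m[:,:2].astype(np.float32)); print(n,r)
    p,e=fit(c,[r[0][0],r[0][1],0.09]); print(p.round(5),e)
    # heights
    R=np.array([[np.cos(p[2]),-np.sin(p[2])],[np.sin(p[2]),np.cos(p[2])]])
    q=(W[...,:2]-p[:2])@R
    ap=W[(abs(q[...,0]+.055)<.02)&(abs(q[...,1])<.14)][:,2]; print("apron z",np.median(ap),ap.std())
    S=np.abs(q[...,0])>.12; bz=W[S&(abs(q[...,0])<.15)][:,2];print("bench z",np.nanmedian(bz))
E
```

```text
w1 ((0.640434741973877, 0.13302870094776154), (0.16857238113880157, 0.300508052110672), 4.263780117034912)
[0.64126 0.13298 0.07411] [(60, np.float64(0.01), np.float64(0.1)), (60, np.float64(0.19), np.float64(0.08)), (60, np.float64(-0.21), np.float64(0.09))]
apron z 0.0350068604205971 0.0008159464700061025
bench z 0.00012127830514494623
w2 ((0.6405263543128967, 0.13299930095672607), (0.16899323463439941, 0.30144259333610535), 4.218426704406738)
[0.64132 0.13301 0.07403] [(60, np.float64(0.01), np.float64(0.07)), (60, np.float64(0.22), np.float64(0.11)), (60, np.float64(-0.18), np.float64(0.09))]
apron z 0.03501365774026158 0.0007672392234789563
bench z -8.473609793019165e-05
w3 ((0.6404552459716797, 0.13301724195480347), (0.16861602663993835, 0.30106839537620544), 4.254439353942871)
[0.64134 0.13308 0.07418] [(60, np.float64(-0.0), np.float64(0.1)), (60, np.float64(0.2), np.float64(0.15)), (60, np.float64(-0.2), np.float64(0.09))]
apron z 0.21943439225640848 0.11519949795326123
bench z 0.00016956554316580202
```

Run:
```python
from h import *
t0=current_clock()
c=look([0.63,-0.24,0.07],np.pi/2,0.24,uv=(256,130),name="w4")
for q in ["pin_1","zero_knob","meter"]:
    W=cloud(c)
    for s in silhouettes("wrist",q):
        P=W[s["region"]]; P=P[np.isfinite(P).all(1)]
        print(q,round(s["conf"],2),np.round(s["xy"]),np.median(P,0).round(3),np.percentile(P,98,axis=0).round(3))
W=cloud(c)
m=((W[...,2]>0.092)&(W[...,2]<0.1)&(W[...,1]>-0.25)&(W[...,1]<-.12)).astype(np.uint8)
n,l,st,ce=cv2.connectedComponentsWithStats(m)
for i in range(1,n):
    if st[i,4]>30:
        P=W[l==i]; print(st[i],ce[i],ray(c,ce[i],np.median(P[:,2])).round(4),P.mean(0).round(4))
c=look([0.455,-0.14,0.02],np.pi/2,0.24,uv=(256,130),name="w5")
for q in ["wedge_1"]:
    W=cloud(c)
    for s in silhouettes("wrist",q):
        P=W[s["region"]]; P=P[np.isfinite(P).all(1)]
        print(q,round(s["conf"],2),np.round(s["xy"]),np.median(P,0).round(3),np.percentile(P,98,axis=0).round(3))
print(current_clock()-t0,current_clock())
cv2.imwrite('pics/w45.png',np.vstack([cv2.imread('pics/w4.png')[:290],cv2.imread('pics/w5.png')[:290]]))
```

```text
pin_1 0.83 [310. 179.] [ 0.676 -0.185  0.095] [ 0.689 -0.173  0.097]
pin_1 0.77 [313. 128.] [ 0.624 -0.184  0.095] [ 0.636 -0.172  0.097]
pin_1 0.6 [316.  66.] [ 0.572 -0.181  0.095] [ 0.583 -0.168  0.097]
pin_1 0.21 [463. 127.] [ 0.63  -0.007  0.035] [0.732 0.042 0.054]
zero_knob 0.96 [173.  96.] [ 0.598 -0.317  0.084] [ 0.616 -0.301  0.086]
meter 0.71 [172.  95.] [ 0.598 -0.317  0.084] [ 0.616 -0.292  0.086]
meter 0.57 [181.  95.] [ 0.596 -0.315  0.055] [ 0.654 -0.261  0.085]
[312  52  25  25 479] [324.09394572  63.91649269] [ 0.5704 -0.178   0.0958] [ 0.5704 -0.178   0.0957]
[307 115  23  23 420] [318.32142857 125.90952381] [ 0.6249 -0.1807  0.0957] [ 0.6249 -0.1807  0.0957]
[303 172  22  22 368] [313.12228261 182.39673913] [ 0.6794 -0.1833  0.0957] [ 0.6794 -0.1833  0.0956]
wedge_1 0.95 [344. 128.] [ 0.455 -0.036  0.02 ] [ 0.495 -0.016  0.021]
wedge_1 0.84 [249. 114.] [ 0.44  -0.146  0.02 ] [ 0.483 -0.134  0.022]
wedge_1 0.68 [170. 118.] [ 0.443 -0.242  0.02 ] [ 0.482 -0.22   0.022]
4.416599999999999 11.9333
```

View pics/w45.png

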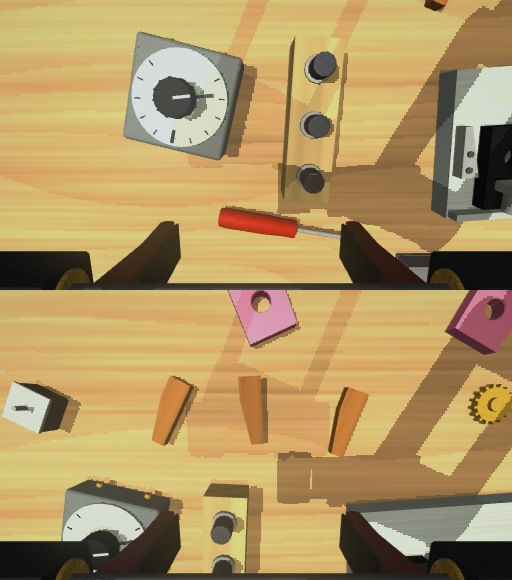

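```bash
cat >> h.py <<'E'
RAIL=np.array([0.6415,0.1330,0.0741])
def rw(x,y):
    c,s=np.cos(RAIL[2]),np.sin(RAIL[2]); return np.array([RAIL[0]+c*x-s*y,RAIL[1]+s*x+c*y])
BAY={"a":.108,"b":.010,"c":-.088}
def st(tag):
    print(tag,"t%.1f"%current_clock(),"p",np.round(np.array(current_position())*1e3,2),"F",np.round(current_force(),1),"gap %.1f"%(current_finger_gap()*1e3))
def pick_pin(xy):
    q=down(np.pi/2)
    move_gripper(0.05)
    move_ptp([*xy,0.15],q); 
    hit=servo_line([*xy,0.0665],rate=0.1,contact_N=8); st("down hit=%s"%hit)
    move_gripper(0.0); st("grip")
    servo_line([*xy,0.185],rate=0.15); st("lift")
E
python3 - <<'E'
from h import *
pick_pin([0.6794,-0.1833])
p=rw(.010,BAY["c"]); print(p)
q=down(np.pi/2+RAIL[2])
move_ptp([*p,0.185],q); st("over")
servo_line([*p,0.135],rate=0.15); st("tip 76")
sleep(.1)
c=capture("wrist");cv2.imwrite("pics/w6.png",c["image"])
E
```

```text
down hit=False t14.5 p [ 679.99 -183.51   67.2 ] F [-0.5  0.2  0.9] gap 49.7
grip t15.1 p [ 679.54 -183.31   66.79] F [ 0.1 -0.1  1.9] gap 21.6
lift t16.0 p [ 678.59 -183.02  183.84] F [ 0.   0.  -1.5] gap 21.3
[0.65798739 0.04598181]
over t16.9 p [658.28  44.91 184.73] F [-0.5 -0.7 -1.3] gap 21.3
tip 76 t17.4 p [658.16  44.79 134.81] F [ 0.3 -0.5 -0.4] gap 21.8
```

View pics/w6.png

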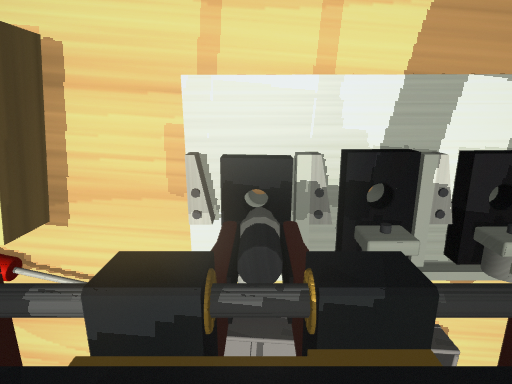

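Run:
```python
from h import *
for i in range(6):
    print(np.round(np.array(current_position())*1e3,2),np.round(current_force(),2)); sleep(0.1)
print(current_joint_pos(), inverse_kinematics([*rw(.01,BAY["c"]),.135],down(np.pi/2+RAIL[2])))
```

```text
[659.16  45.5  136.33] [-0.99  0.09 -0.95]
[658.86  45.8  136.21] [ 0.03 -0.38 -0.57]
[658.51  45.97 135.87] [ 0.08 -0.01 -0.67]
[658.2   46.07 135.5 ] [ 0.37 -0.75 -1.16]
[658.05  46.08 135.23] [-0.07 -0.53 -0.45]
[657.94  46.06 135.05] [ 0.17  0.49 -1.44]
[-3.47703518e-02  5.24110385e-01  1.46671445e+00 -6.78121066e-06
  1.15087021e+00 -1.67976554e+00] [-3.48803265e-02  5.24081554e-01  1.46666633e+00 -4.44089210e-16
  1.15084477e+00 -1.67977665e+00]
```

```bash
cat >> h.py <<'E'
def insert(p,q=None):
    for z in (0.118,0.100,0.085,0.075,0.068):
        hit=servo_line([*p,z],rate=0.06,contact_N=25); sleep(0.3); st("z%.3f hit=%s"%(z,hit))
        if hit: break
E
python3 - <<'E'
from h import *
insert(rw(.01,BAY["c"]))
E
```

```text
z0.118 hit=False t18.9 p [658.25  45.99 118.3 ] F [-1.3 -0.3 -1.5] gap 21.5
z0.100 hit=False t19.6 p [657.98  46.11 100.15] F [ 0.1 -0.   0.2] gap 21.3
z0.085 hit=False t20.3 p [657.9   45.91  84.92] F [ 0.4 -3.  -1.3] gap 21.7
z0.075 hit=False t20.9 p [657.93  45.89  74.94] F [ 0.7 -2.8 -3.6] gap 21.2
z0.068 hit=False t21.5 p [657.93  45.9   67.88] F [ 2.1 -4.1 -2.5] gap 21.4
```

```bash
cat >> h.py <<'E'
def home(p):
    hit=servo_line([*p,0.058],rate=0.03,contact_N=12); sleep(0.2); st("home hit=%s"%hit)
    q=current_position()
    move_gripper(0.045); st("open"); 
    servo_line([p[0],p[1],0.125],rate=0.12); sleep(0.1); st("up")
E
python3 - <<'E'
from h import *
home(rw(.01,BAY["c"]))
c=capture("side");cv2.imwrite("pics/s7.png",c["image"])
c=look([*rw(0,-.05),0.05],0.1-np.pi/2,0.2,uv=(256,130),name="w7")
E
```

```text
home hit=True t22.0 p [658.36  45.87  63.29] F [-0.9  2.9  4. ] gap 21.0
open t22.6 p [658.15  44.68  62.79] F [ 0.9  0.1 -0.3] gap 45.1
up t23.3 p [657.1   45.98 123.91] F [ 0.8 -0.3 -0.3] gap 44.8
```

View pics/w7.png

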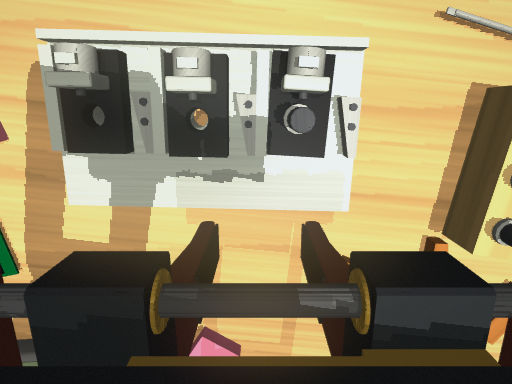

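```bash
cat >> h.py <<'E'
def head(c,xy):
    W=cloud(c); m=(np.hypot(W[...,0]-xy[0],W[...,1]-xy[1])<.009)&(W[...,2]>.06)
    m2=(np.hypot(W[...,0]-xy[0],W[...,1]-xy[1])<.02)&(abs(W[...,2]-np.nanmedian(W[m][:,2]))<.004)
    print("head",np.median(W[m],0).round(4) if m.any() else None,W[m2].mean(0).round(4),"want",xy.round(4))
E
python3 - <<'E'
from h import *
c=pickle.load(open("w7.pkl","rb")); head(c,rw(.01,BAY["c"]))
pick_pin([0.6249,-0.1807])
p=rw(.010,BAY["b"])
q=down(np.pi/2+RAIL[2])
move_ptp([*p,0.185],q)
servo_line([*p,0.135],rate=0.15); sleep(.5); st("tip 76")
insert(p)
E
```

```text
head [0.6581 0.046  0.0931] [0.659  0.0468 0.0929] want [0.658 0.046]
down hit=False t30.4 p [ 625.49 -180.91   67.12] F [-0.4  0.2  0.8] gap 50.2
grip t31.0 p [ 625.05 -180.72   66.8 ] F [ 0.1 -0.   2.4] gap 21.5
lift t31.9 p [ 624.13 -180.39  183.94] F [-0.9  0.1 -1.7] gap 21.4
tip 76 t34.2 p [650.86 143.82 135.34] F [-0.6 -0.4 -1.6] gap 21.3
z0.118 hit=False t34.9 p [650.97 143.73 118.3 ] F [ 0.6 -0.5 -0.5] gap 21.6
z0.100 hit=False t35.6 p [650.89 143.71 100.27] F [ 0.2 -0.9 -0.5] gap 21.7
z0.085 hit=False t36.3 p [650.57 143.84  85.01] F [-2.1 -1.9 -2. ] gap 21.6
z0.075 hit=False t37.0 p [650.9  143.8   75.09] F [-0.8 -1.  -1.9] gap 21.1
z0.068 hit=False t37.5 p [650.99 143.81  68.14] F [-0.  -0.7 -1.9] gap 21.4
```

Run:
```python
from h import *
home(rw(.01,BAY["b"]))
pick_pin([0.5704,-0.178])
p=rw(.010,BAY["a"])
q=down(np.pi/2+RAIL[2])
move_ptp([*p,0.185],q)
servo_line([*p,0.135],rate=0.15); sleep(.5); st("tip 76")
insert(p)
```

```text
home hit=True t38.0 p [651.28 143.65  63.25] F [2.  1.1 3.9] gap 21.4
open t38.6 p [649.99 143.4   62.51] F [-0.4 -0.5  0. ] gap 44.8
up t39.3 p [649.81 143.61 123.88] F [-0.3 -0.3  0.1] gap 45.1
down hit=False t41.9 p [ 570.95 -178.16   67.02] F [-0.1 -0.3  0.1] gap 50.1
grip t42.5 p [ 570.52 -178.06   66.79] F [-0.1 -0.8  2.3] gap 21.3
lift t43.4 p [ 569.64 -177.69  184.02] F [-0.1 -0.1 -0.8] gap 21.4
tip 76 t46.0 p [643.59 241.55 135.34] F [ 0.4  0.3 -0.6] gap 21.3
z0.118 hit=False t46.7 p [643.72 241.48 118.32] F [ 0.8  0.  -0.6] gap 21.8
z0.100 hit=False t47.4 p [643.61 241.49 100.23] F [ 0.6 -0.7 -1. ] gap 21.5
z0.085 hit=False t48.1 p [643.38 241.59  85.04] F [-1.1 -1.5 -1.4] gap 21.2
z0.075 hit=False t48.8 p [643.63 241.6   75.15] F [-0.3  0.3 -1.2] gap 21.6
z0.068 hit=False t49.3 p [643.64 241.55  68.11] F [-0.1  0.2 -1.3] gap 21.6
```

```bash
cat >> h.py <<'E'
from scipy.optimize import minimize
POLY=np.array([[36,11],[36,-4],[-16,-14.4],[-42,-14.4],[-42,11]])/1e3
def wedge_fit(c,m,zt=0.02,rngyaw=0.6):
    """m: bool mask of top face. returns origin x,y,yaw, IoU"""
    K=4; v,u=np.nonzero(m); u0,u1,v0,v1=u.min()-15,u.max()+15,v.min()-15,v.max()+15
    T=cv2.resize(m[max(v0,0):v1,max(u0,0):u1].astype(np.uint8)*255,None,fx=K,fy=K,interpolation=cv2.INTER_LINEAR)>127
    off=np.array([max(u0,0),max(v0,0)])
    P=np.array([ray(c,(a,b),zt)[:2] for a,b in zip(u[::3],v[::3])]); ce=P.mean(0)
    def cost(p):
        R=np.array([[np.cos(p[2]),-np.sin(p[2])],[np.sin(p[2]),np.cos(p[2])]])
        W=POLY@R.T+p[:2]
        uv=np.array([proj(c,[*w,zt]) for w in W])
        im=np.zeros(T.shape,np.uint8); cv2.fillPoly(im,[np.round(((uv-off+.5)*K-.5)*16).astype(np.int32)],1,shift=4)
        im=im>0; return 1-(im&T).sum()/(im|T).sum()
    best=None
    for yaw in np.linspace(-rngyaw,rngyaw,9):
        R=np.array([[np.cos(yaw),-np.sin(yaw)],[np.sin(yaw),np.cos(yaw)]])
        p0=np.array([*(ce-R@np.array([-.006,-.0005])),yaw])
        k=cost(p0)
        if best is None or k<best[0]: best=(k,p0)
    for s in (1,.4):
        p0=best[1]; sim=np.vstack([p0]+[p0+s*d for d in np.diag([.004,.004,.08])])
        r=minimize(cost,p0,method="Nelder-Mead",options=dict(initial_simplex=sim,xatol=1e-5,fatol=1e-5))
        best=(r.fun,r.x)
    return best[1],1-best[0]
def top_mask(c,xy,zt=0.02,rad=.06):
    W=cloud(c); m=(np.hypot(W[...,0]-xy[0],W[...,1]-xy[1])<rad)&(W[...,2]>zt-.004)&(W[...,2]<zt+.006)
    n,l,s,ce=cv2.connectedComponentsWithStats(m.astype(np.uint8))
    i=1+np.argmax(s[1:,4]); return l==i
E
python3 - <<'E'
from h import *
home(rw(.01,BAY["a"]))
c=look([*rw(0,.02),0.05],0.074-np.pi/2,0.22,uv=(256,130),name="w8")
for b in "abc": head(c,rw(.01,BAY[b]))
c=look([0.455,-0.14,0.02],np.pi/2,0.2,uv=(256,115),name="w9")
W=cloud(c)
for s in silhouettes("wrist","wedge_1"):
    P=W[s["region"]]; P=P[np.isfinite(P).all(1)]
    print(round(s["conf"],2),np.median(P,0).round(3))
    if s["conf"]>.4 and abs(np.median(P[:,2])-.019)<.003:
        xy=np.median(P,0)[:2]; print(wedge_fit(c,top_mask(c,xy)))
print(current_clock())
E
```

```text
home hit=True t49.8 p [644.07 241.51  63.3 ] F [ 0.4 -0.4  5.4] gap 21.5
open t50.4 p [643.16 241.24  62.54] F [-1.  -0.2  0.9] gap 45.0
up t51.1 p [642.58 241.2  123.85] F [-1.2 -0.2  0.1] gap 45.1
head [0.6435 0.2416 0.0928] [0.6439 0.2413 0.0926] want [0.6435 0.2414]
head [0.6509 0.1438 0.093 ] [0.6513 0.1443 0.0928] want [0.6507 0.1437]
head [0.658  0.0461 0.0931] [0.6589 0.0474 0.0928] want [0.658 0.046]
0.79 [ 0.443 -0.242  0.02 ]
(array([ 0.450427  , -0.24582713, -0.49083196]), np.float64(0.9611119061247854))
0.66 [ 0.455 -0.036  0.02 ]
(array([ 0.46400858, -0.03574459, -0.33452172]), np.float64(0.9642054042098278))
0.6 [ 0.49  -0.148  0.02 ]
(array([ 0.50002956, -0.14717718,  0.05079384]), np.float64(0.9662450722733246))
57.1417
```

View pics/w8.png

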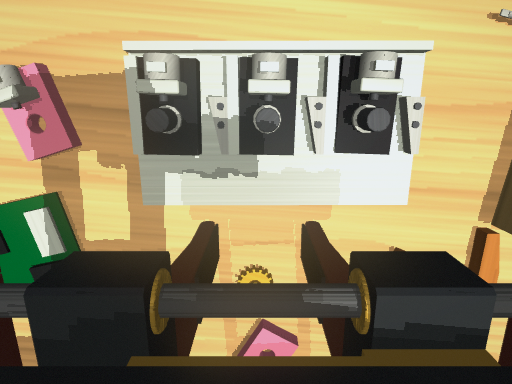

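View pics/w9.png

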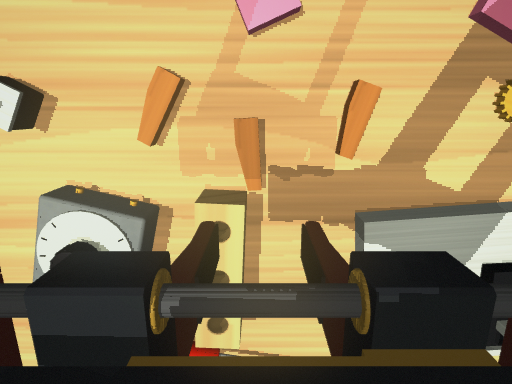

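```bash
cat >> h.py <<'E'
GX=-0.028; GY=-0.0017
def pick_wedge(w):
    c,s=np.cos(w[2]),np.sin(w[2]); p=np.array([w[0]+c*GX-s*GY,w[1]+s*GX+c*GY]); q=down(w[2]+np.pi/2)
    move_gripper(0.05)
    move_ptp([*p,0.10],q); sleep(.2)
    hit=servo_line([*p,0.004],rate=0.08,contact_N=8); sleep(.3); st("down hit=%s"%hit)
    move_gripper(0.0); st("grip")
    servo_line([*p,0.12],rate=0.15); st("lift")
def wt(ox,bay,dy,z):  # TCP for wedge origin rail x=ox, y=bay-39mm+dy
    return np.array([*rw(ox+GX,BAY[bay]-.039+dy+GY),z])
def to_bay(bay):
    q=down(RAIL[2]+np.pi/2)
    move_ptp(wt(-.072,bay,-.0008,0.11),q)
    servo_line(wt(-.072,bay,-.0008,0.043),rate=0.12); sleep(.4); st("pre")
def drive1(bay):
    for x in (-.060,-.045,-.035,-.027):
        hit=servo_line(wt(x,bay,-.0008,0.042),rate=0.05,contact_N=10); sleep(.2); st("x%.3f hit=%s"%(x,hit))
        if hit: break
    return hit
E
python3 - <<'E'
from h import *
pick_wedge([0.46401,-0.03574,-0.3345])
to_bay("c")
c=capture("wrist");cv2.imwrite("pics/w10.png",c["image"])
c=capture("side");cv2.imwrite("pics/s10.png",c["image"])
E
```

```text
down hit=False t60.0 p [437.17 -28.2    4.24] F [-1.1 -1.  -0.8] gap 50.0
grip t60.5 p [437.02 -28.16   4.  ] F [ 0.1 -0.6  0.2] gap 25.1
lift t61.5 p [436.37 -28.02 119.43] F [-0.7  0.1 -0.5] gap 24.9
pre t63.1 p [551.63  -3.56  43.38] F [-0.8  1.  -0. ] gap 25.2
```

View pics/w10.png

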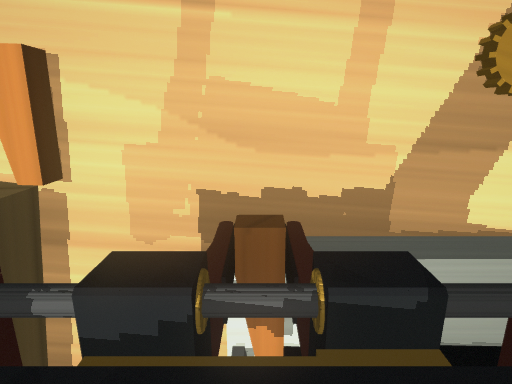

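View pics/s10.png

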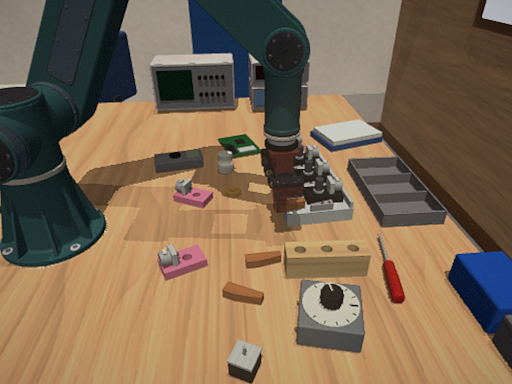

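```bash
cat >> h.py <<'E'
def release_push(bay,ox,N=17):
    q0=np.array(current_position())
    tx=ox
    servo_line(wt(tx,bay,-.0008,0.0393),rate=0.03,contact_N=5); sleep(.2); st("lowered")
    move_gripper(0.040); st("open")
    servo_line(wt(tx,bay,-.0008,0.085),rate=0.12)
    move_gripper(0.0)
    a=rw(tx-.042-.022,BAY[bay]-.039+GY)
    servo_line([*a,0.085],rate=0.12); servo_line([*a,0.044],rate=0.1); sleep(.5); st("behind")
    b=rw(-.016-.042-.005,BAY[bay]-.039+GY)
    hit=servo_line([*b,0.044],rate=0.02,contact_N=N); st("push hit=%s"%hit); sleep(.3); st("settled")
    s=np.array(current_position())[:2]-RAIL[:2]; c_,s_=np.cos(RAIL[2]),np.sin(RAIL[2])
    print("tcp rail x",(c_*s[0]+s_*s[1])*1e3, "-> finger front+10:",(c_*s[0]+s_*s[1])*1e3+10, "want butt -63")
E
python3 - <<'E'
from h import *
if not drive1("c"): release_push("c",-.027)
E
```

```text
x-0.060 hit=False t63.8 p [563.02  -2.61  41.89] F [ 0.6 -0.4  0.3] gap 25.0
x-0.045 hit=False t64.5 p [577.93  -1.51  41.9 ] F [ 0.7 -0.2 -0.8] gap 24.9
x-0.035 hit=False t65.0 p [588.17  -0.79  41.98] F [ 0.4 -0.9 -1.2] gap 25.4
x-0.027 hit=False t65.5 p [ 5.966e+02 -3.500e-01  4.211e+01] F [ 0.8 -0.9 -0.5] gap 25.5
lowered t66.0 p [ 5.9624e+02 -2.8000e-01  3.9240e+01] F [ 1.4 -1.  -1.3] gap 24.6
open t66.4 p [ 5.9613e+02 -9.0000e-02  3.9310e+01] F [-0.3  0.8 -0.1] gap 40.1
behind t69.2 p [560.37  -2.1   44.24] F [ 0.1  0.7 -0. ] gap 0.6
push hit=True t70.3 p [ 5.773e+02 -2.000e-02  4.292e+01] F [ 1.2 -0.8  0.1] gap 0.7
settled t70.6 p [ 5.7676e+02 -4.0000e-02  4.2630e+01] F [-0.3 -0.4 -0.5] gap 0.6
tcp rail x -74.41282879596295 -> finger front+10: -64.41282879596295 want butt -63
```

```bash
cat >> h.py <<'E'
def to_rail(xy):
    d=np.array(xy)-RAIL[:2]; c,s=np.cos(RAIL[2]),np.sin(RAIL[2]); return np.array([c*d[0]+s*d[1],-s*d[0]+c*d[1]])
def check_wedge(bay,name):
    c=look([*rw(-.03,BAY[bay]-.03),.055],RAIL[2]-np.pi/2,0.17,uv=(256,120),name=name)
    xy=rw(-.045,BAY[bay]-.041)
    W=cloud(c); hsv=cv2.cvtColor(c["image"],cv2.COLOR_BGR2HSV)
    m=(np.hypot(W[...,0]-xy[0],W[...,1]-xy[1])<.07)&(W[...,2]>.05)&(W[...,2]<.061)&(hsv[...,1]>110)
    n,l,s,ce=cv2.connectedComponentsWithStats(m.astype(np.uint8)); i=1+np.argmax(s[1:,4])
    w,iou=wedge_fit(c,l==i,zt=.055); r=to_rail(w[:2])
    print("wedge rail",(r*1e3).round(2),"rel bay y",round((r[1]-BAY[bay])*1e3,2),"dyaw",round(w[2]-RAIL[2],3),"iou",round(iou,3),"want -21,-39")
    return c
E
python3 - <<'E'
from h import *
p=np.array(current_position()); servo_line([p[0]-.01,p[1],p[2]],rate=.1); servo_line([p[0]-.01,p[1],.1],rate=.15)
check_wedge("c","w11"); st("")
E
```

```text
wedge rail [ -20.44 -126.77] rel bay y -38.77 dyaw -0.005 iou 0.967 want -21,-39
 t74.2 p [559.3    6.01 169.97] F [0.4 0.  0.3] gap 0.3
```

View pics/w11.png

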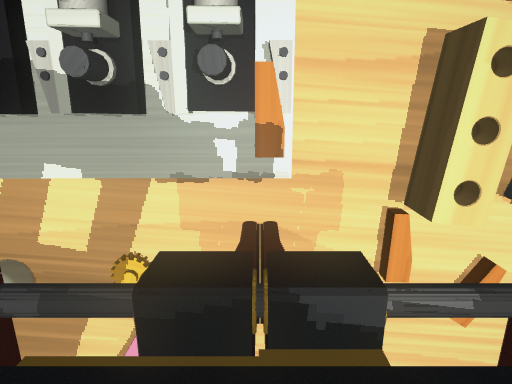

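```bash
cat >> h.py <<'E'
def find_wedges(name,t=(0.475,-0.19)):
    c=look([*t,0.02],np.pi/2,0.2,uv=(256,115),name=name); W=cloud(c); out=[]
    for s in silhouettes("wrist","wedge_1"):
        P=W[s["region"]]; P=P[np.isfinite(P).all(1)]
        if len(P)>50 and s["conf"]>.3 and abs(np.median(P[:,2])-.019)<.003:
            w,iou=wedge_fit(c,top_mask(c,np.median(P,0)[:2])); print(w.round(4),round(iou,3))
            if iou>.9: out.append(w)
    return out
E
python3 - <<'E'
from h import *
ws=find_wedges("w12"); st("")
w=max(ws,key=lambda w:w[1])
if len(ws)==2:
    pick_wedge(w); to_bay("b")
    if abs(current_finger_gap()-.025)<.0015 and not drive1("b"):
        release_push("b",-.027)
        p=np.array(current_position()); servo_line([p[0]-.01,p[1],p[2]],rate=.1); servo_line([p[0]-.01,p[1],.1],rate=.15)
        check_wedge("b","w13"); st("")
E
```

```text
[ 0.4505 -0.246  -0.4939] 0.973
[ 0.5001 -0.1474  0.0395] 0.973
 t77.3 p [ 539.56 -186.57  199.98] F [-0.1  0.1  0.4] gap 0.4
down hit=False t80.7 p [ 472.4  -150.26    4.26] F [ 0.3  0.3 -0.5] gap 49.8
grip t81.2 p [ 472.23 -150.2     3.99] F [0.4 0.2 1.4] gap 24.9
lift t82.1 p [ 471.62 -149.91  119.39] F [-0.5 -0.1 -0.1] gap 24.7
pre t84.2 p [544.35  94.28  43.4 ] F [-0.3  0.4 -0.4] gap 25.2
x-0.060 hit=False t84.8 p [555.77  95.04  41.88] F [ 0.1 -0.1 -0.1] gap 24.7
x-0.045 hit=False t85.4 p [570.67  96.18  41.92] F [ 0.2 -0.9 -0.2] gap 25.5
x-0.035 hit=False t86.0 p [580.78  96.9   41.92] F [ 0.3 -0.8 -1.3] gap 25.4
x-0.027 hit=False t86.5 p [588.82  97.49  41.95] F [-0.3  0.1 -0.6] gap 25.0
lowered t87.0 p [588.87  97.53  39.26] F [-0.5 -0.5 -0.7] gap 25.0
open t87.4 p [589.01  97.52  39.32] F [-0.2  0.2  0.4] gap 39.8
behind t90.2 p [553.11  95.64  44.2 ] F [-0.8 -0.4 -1. ] gap 0.5
push hit=True t91.3 p [570.3   97.47  42.87] F [-1.5 -0.3 -0.5] gap 0.3
settled t91.6 p [569.68  97.41  42.54] F [ 0.1 -0.  -0.6] gap 0.8
tcp rail x -74.26219504087304 -> finger front+10: -64.26219504087304 want butt -63
wedge rail [-19.89 -28.51] rel bay y -38.51 dyaw 0.003 iou 0.97 want -21,-39
 t95.2 p [552.07 103.74 169.96] F [-1.1  0.6  0.1] gap 0.6
```

View pics/w13.png

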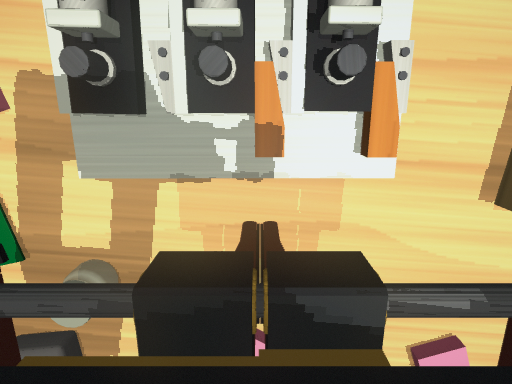

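Run:
```python
from h import *
ws=find_wedges("w14",(0.465,-0.21)); st("")
if len(ws)==1:
    pick_wedge(ws[0]); to_bay("a")
    if abs(current_finger_gap()-.025)<.0015 and not drive1("a"):
        release_push("a",-.027)
        p=np.array(current_position()); servo_line([p[0]-.01,p[1],p[2]],rate=.1); servo_line([p[0]-.01,p[1],.1],rate=.15)
        check_wedge("a","w15"); st("")
```

```text
[ 0.4503 -0.246  -0.4956] 0.976
 t98.5 p [ 529.59 -206.56  200.01] F [0.3 0.2 0. ] gap 0.4
down hit=False t101.9 p [ 424.98 -234.27    4.25] F [0.8 0.  0.1] gap 49.7
grip t102.4 p [ 424.85 -234.17    4.  ] F [-0.9 -0.1  0.4] gap 25.0
lift t103.3 p [ 424.3  -233.77  119.37] F [ 0.   0.6 -0.4] gap 25.3
pre t106.1 p [537.09 192.02  43.42] F [ 0.3  0.9 -0.3] gap 25.2
x-0.060 hit=False t106.7 p [548.54 192.74  41.89] F [ 0.  -1.4 -1.2] gap 24.9
x-0.045 hit=False t107.3 p [563.43 193.86  41.9 ] F [-0.3 -0.8 -0.9] gap 25.6
x-0.035 hit=False t107.8 p [573.52 194.63  41.94] F [ 0.3  0.2 -0.4] gap 25.2
x-0.027 hit=False t108.4 p [581.55 195.21  41.94] F [-0.   0.3 -1. ] gap 25.4
lowered t108.8 p [581.63 195.23  39.25] F [-0.4  0.5  0.2] gap 25.2
open t109.3 p [581.74 195.28  39.34] F [ 0.2 -0.5  0.4] gap 40.0
behind t112.1 p [545.89 193.42  44.26] F [0.4 0.9 1.5] gap 0.5
push hit=True t113.2 p [563.72 195.    42.93] F [-0.3 -0.2 -1. ] gap 0.4
settled t113.5 p [563.13 194.87  42.54] F [ 0.1 -0.5 -1.2] gap 0.1
tcp rail x -73.57489533534638 -> finger front+10: -63.57489533534638 want butt -63
wedge rail [-19.07  69.82] rel bay y -38.18 dyaw 0.005 iou 0.968 want -21,-39
 t117.1 p [544.82 201.48 169.98] F [ 0.2  0.3 -0.6] gap 0.9
```

Run:
```python
from h import *
c=look([0.597,-0.32,0.07],np.pi/2,0.16,uv=(256,110),name="w16")
st("")
W=cloud(c)
m=(abs(W[...,2]-.084)<.004)&(np.hypot(W[...,0]-.597,W[...,1]+.32)<.05)
v,u=np.nonzero(m); (cx,cy),r=cv2.minEnclosingCircle(np.stack([u,v],1).astype(np.float32)); print(cx,cy,r,u.mean(),v.mean(),ray(c,(u.mean(),v.mean()),.084),ray(c,(cx,cy),.084))
im=c["image"]; x,y=int(cx),int(cy)
cv2.imwrite("pics/w16z.png",cv2.resize(im[max(y-110,0):y+110,x-110:x+110],None,fx=2.7,fy=2.7,interpolation=cv2.INTER_CUBIC))
print(max(y-110,0),x-110)
```

```text
t120.5 p [ 666.58 -317.48  160.06] F [ 1.1 -0.4  0.1] gap 0.6
255.5 111.5 27.97330093383789 255.2382043060009 111.52450755840586 [ 0.59835934 -0.31998983  0.084     ] [ 0.59834225 -0.31980033  0.084     ]
1 145
```

View pics/w16z.png

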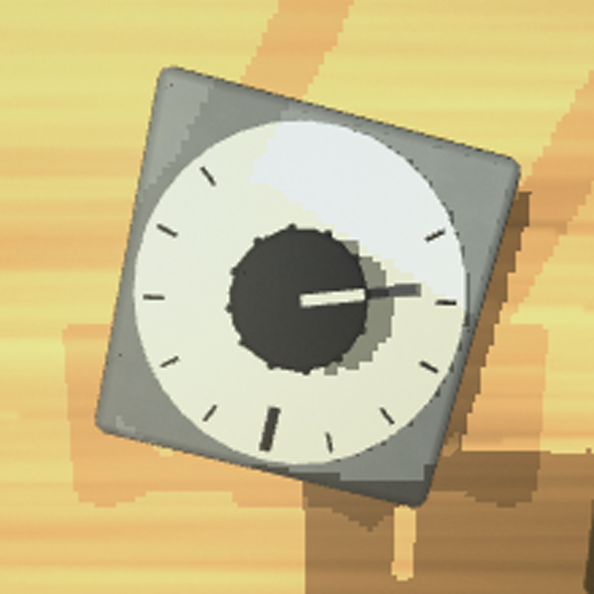

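View pics/w15.png

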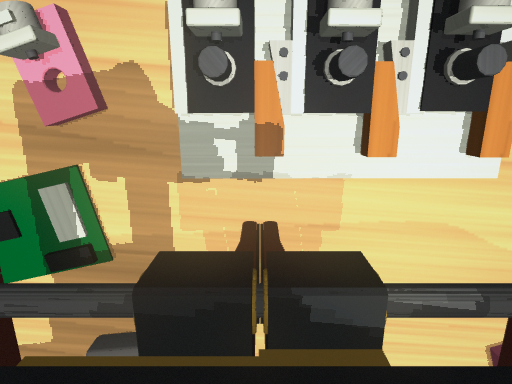

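```bash
cat >> h.py <<'E'
def knob_meas(c,v0,u0,box,thr,z,dark=True,ctr=(.5984,-.3199)):
    pass
E
python3 - <<'E'
from h import *
c=pickle.load(open("w16.pkl","rb"))
Z=lambda a,b:( (a+.5)/2.7-.5+145,(b+.5)/2.7-.5+1)
A=np.array([0.5984,-0.3199])
def ang(p,q): d=np.array(q)-np.array(p); return np.arctan2(d[1],d[0])
m1=ray(c,Z(275,408),.055)[:2]; m2=ray(c,Z(267,450),.055)[:2]
print("mark",m1,m2,ang(m1,m2),ang(A,(m1+m2)/2))
p1=ray(c,Z(370,294),.058)[:2]; p2=ray(c,Z(420,290),.058)[:2]; print("ptr",p1,p2,ang(p1,p2),ang(A,p2))
w1=ray(c,Z(303,301),.084)[:2]; w2=ray(c,Z(365,295),.084)[:2]; print("white",w1,w2,ang(w1,w2),ang(A,w2))
# box edges (z .052): corners
co=[ray(c,Z(*k),.052)[:2] for k in [(168,68),(520,160),(425,505),(97,428)]]
print([np.round(k,4) for k in co], np.mean(co,0), ang(co[1],co[2]),ang(co[0],co[3]),ang(co[0],co[1])-np.pi/2)
# dial centre: white mask
W=cloud(c)
im=c["image"].astype(int); 
# precise mark by darkness in annulus 30..48mm at z=.055, weighted angle
v,u=np.mgrid[0:384,0:512]; P=np.array([ray(c,(a,b),.055)[:2] for a,b in zip(u.ravel(),v.ravel())]).reshape(384,512,2)
d=P-A; rr=np.hypot(d[...,0],d[...,1]); th=np.arctan2(d[...,1],d[...,0]); g=im.sum(2)/3
for lo,hi in [(.025,.034),(.034,.040),(.038,.044)]:
    m=(rr>lo)&(rr<hi)&(g<110); 
    for k in (m&(abs(th)<.5),m&(abs(th-1.6)<.5)): print(lo,k.sum(),th[k].mean() if k.any() else None)
E
```

```text
mark [ 0.63110781 -0.32781266] [ 0.64428882 -0.33046648] -0.1986803419216605 -0.2309197208646395
ptr [ 0.59693044 -0.29912896] [ 0.59578987 -0.28432781] 1.6477042494904606 1.6440407187049384
white [ 0.59881004 -0.31878316] [ 0.59726072 -0.30218515] 1.6638703557559777 1.635020021445243
[array([ 0.5345, -0.3574]), array([ 0.559 , -0.2555]), array([ 0.6628, -0.2799]), array([ 0.6378, -0.3842])] [ 0.59853481 -0.31924884] -0.23031060193916408 -0.2535641250543623 -0.2360519376356287
0.025 2 -0.2370830785278822
0.025 39 1.6556843044605143
0.034 27 -0.24107571465144262
0.034 5 1.6541256373317872
0.038 29 -0.19749809080463565
0.038 14 1.5842661884701994
```

```bash
cat >> h.py <<'E'
KA=np.array([0.5984,-0.3199])
def turn(delta,yaw0):
    """turn knob by delta (ccw +) starting at tool yaw yaw0"""
    move_gripper(0.06)
    move_ptp([*KA,0.13],down(yaw0)); sleep(.2)
    hit=servo_line([*KA,0.064],rate=0.08,contact_N=8); sleep(.4); st("knob down %s"%hit)
    move_gripper(0.0); sleep(.2); st("knob grip")
    j=np.array(current_joint_pos())
    j0=np.array(inverse_kinematics([*KA,.064],down(yaw0))); print(j.round(3),j0.round(3))
    n=max(1,int(np.ceil(abs(delta)/.65)))
    for i in range(1,n+1):
        j1=j0.copy(); j1[5]-=delta*i/n; goto_joints(j1)
    sleep(.5); st("turned"); print((np.array(current_joint_pos())-j0).round(4), np.round(current_torque(),2))
    move_gripper(0.06); sleep(.1)
    servo_line([*KA,0.14],rate=0.12); st("up")
E
python3 - <<'E'
from h import *
turn(-1.887,0.45)
c=look([0.597,-0.32,0.07],np.pi/2,0.16,uv=(256,110),name="w17")
im=c["image"];cv2.imwrite("pics/w17z.png",cv2.resize(im[1:221,145:365],None,fx=2.7,fy=2.7,interpolation=cv2.INTER_CUBIC)); st("")
E
```

```text
knob down False t124.1 p [ 598.52 -319.96   64.28] F [0.8 0.2 0. ] gap 59.7
knob grip t124.8 p [ 598.65 -319.74   63.99] F [ 1.4  0.8 -0.2] gap 37.4
[-0.592  0.626  1.476  0.     1.039 -1.043] [-0.593  0.626  1.476 -0.     1.04  -1.043]
turned t127.3 p [ 599.92 -320.47   64.07] F [ 6.5  0.  -4.3] gap 37.5
[ 2.0000e-04  5.0000e-04 -1.2000e-03  8.0000e-04 -2.2000e-03  1.8845e+00] [ 0.12 -0.98 -0.05]
up t128.7 p [ 597.92 -319.58  139.43] F [-0.7 -0.2 -1.1] gap 60.0
 t131.4 p [ 666.45 -317.78  160.03] F [ 1.1 -0.3  0.4] gap 60.1
```

View pics/w17z.png

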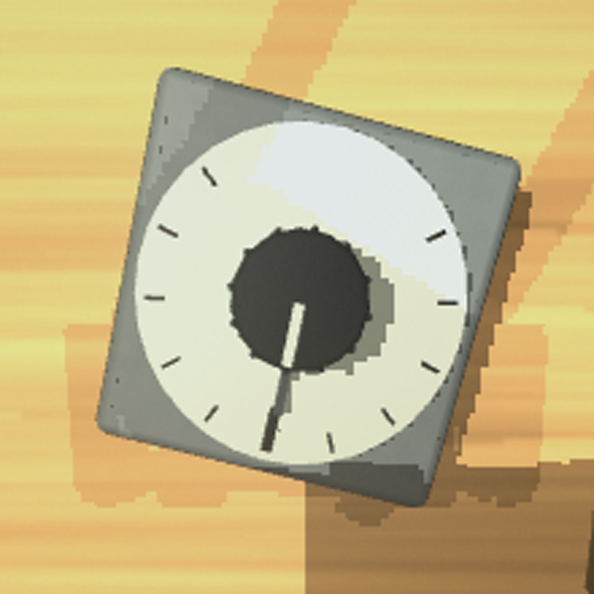

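Run:
```python
from h import *
for nm,z0 in (("w16",0),("w17",0)):
    c=pickle.load(open(nm+".pkl","rb")); im=c["image"].astype(float); g=im.mean(2)
    A=np.array([0.5984,-0.3199]); v,u=np.mgrid[0:384,0:512]
    def pol(z):
        P=np.array([ray(c,(a,b),z)[:2] for a,b in zip(u.ravel(),v.ravel())]).reshape(384,512,2)-A
        return np.hypot(P[...,0],P[...,1]),np.arctan2(P[...,1],P[...,0])
    r,t=pol(.084); m=(r<.018)&(g>110)
    # line fit of white line pixels -> world
    P=np.array([ray(c,(a,b),.084)[:2] for a,b in zip(u[m],v[m])]); vx,vy,x0,y0=cv2.fitLine(P.astype(np.float32),cv2.DIST_HUBER,0,.001,.001).ravel()
    a=np.arctan2(vy,vx); a=a if a>-.8 else a+np.pi
    print(nm,"white",len(P),a.round(4),"mean",P.mean(0).round(4))
    r,t=pol(.0575); s=(r>.021)&(r<.032)&(g<80); 
    if s.any():
        k=np.abs(t-a)<.25; print("strip",(s&k).sum(), t[s&k].mean().round(4))
    r,t=pol(.055); 
    for lo,hi in((.033,.0385),(.0385,.045),(.033,.047)):
        s=(r>lo)&(r<hi)&(g<110)&(abs(t+.235)<.12); w=(200-g[s]); print("mark",lo,s.sum(),(t[s]*w).sum()/w.sum())
    # other ticks for reference
    for lo,hi in((.038,.046),):
        s=((r>lo)&(r<hi)&(g<130)).astype(np.uint8); n,l,stt,ce=cv2.connectedComponentsWithStats(s)
        print(sorted([(round(float(np.mean(t[l==i])),3),int(stt[i,4])) for i in range(1,n) if stt[i,4]>4]))
```

```text
w16 white 112 1.6704 mean [ 0.5979 -0.3111]
strip 22 1.6498
mark 0.033 23 -0.241162281816254
mark 0.0385 28 -0.2415217174755309
mark 0.033 59 -0.24119174779423252
[(-2.486, 7), (-2.033, 10), (-1.582, 7), (-1.141, 5), (-0.693, 6), (-0.246, 39), (0.201, 5), (0.65, 6), (1.097, 9), (1.55, 10), (1.999, 6)]
w17 white 103 -0.2111 mean [ 0.6074 -0.3219]
strip 5 -0.2085
mark 0.033 25 -0.23926660469472133
mark 0.0385 29 -0.2392327460546325
mark 0.033 63 -0.2396592398731421
[(-2.485, 8), (-2.032, 9), (-1.584, 6), (-1.137, 5), (-0.689, 6), (-0.244, 39), (0.202, 5), (0.649, 5), (1.098, 10), (1.546, 6), (2.0, 9)]
```

Run:
```python
from h import *
turn(-0.033,0.45-1.887)
c=look([0.597,-0.32,0.07],np.pi/2,0.16,uv=(256,110),name="w18")
st("")
im=c["image"].astype(float); g=im.mean(2); v,u=np.mgrid[0:384,0:512]
P=np.array([ray(c,(a,b),.084)[:2] for a,b in zip(u.ravel(),v.ravel())]).reshape(384,512,2); d=P-KA
m=(np.hypot(d[...,0],d[...,1])<.018)&(g>110); Q=P[m]
vx,vy,x0,y0=cv2.fitLine(Q.astype(np.float32),cv2.DIST_HUBER,0,.001,.001).ravel(); a=np.arctan2(vy,vx); print("white",a if a>-1 else a+np.pi)
P=np.array([ray(c,(a,b),.0575)[:2] for a,b in zip(u.ravel(),v.ravel())]).reshape(384,512,2)-KA; r=np.hypot(P[...,0],P[...,1]);t=np.arctan2(P[...,1],P[...,0])
s=(r>.021)&(r<.032)&(g<90)&(abs(t+.24)<.25); print("strip",s.sum(),t[s].mean())
# overview of rail and final checks
c=look([*rw(-.02,.0),0.05],RAIL[2]-np.pi/2,0.24,uv=(256,120),name="w19")
for b in "abc":
    head(c,rw(.01,BAY[b]))
    xy=rw(-.045,BAY[b]-.041); W=cloud(c); hsv=cv2.cvtColor(c["image"],cv2.COLOR_BGR2HSV)
    m=(np.hypot(W[...,0]-xy[0],W[...,1]-xy[1])<.07)&(W[...,2]>.05)&(W[...,2]<.061)&(hsv[...,1]>110)
    n,l,s,ce=cv2.connectedComponentsWithStats(m.astype(np.uint8)); i=1+np.argmax(s[1:,4])
    w,iou=wedge_fit(c,l==i,zt=.055); q=to_rail(w[:2]); print(b,(q[0]*1e3).round(2),((q[1]-BAY[b])*1e3).round(2),round(w[2]-RAIL[2],3),round(iou,3))
st("")
```

```text
knob down False t135.7 p [ 598.53 -320.     64.3 ] F [ 0.3 -0.5 -0.6] gap 59.9
knob grip t136.4 p [ 598.56 -320.58   64.09] F [ 0.3 -4.6 -1.7] gap 37.3
[-5.930e-01  6.260e-01  1.476e+00 -1.000e-03  1.039e+00  8.440e-01] [-0.593  0.626  1.476 -0.     1.04   0.844]
turned t137.1 p [ 598.52 -320.5    64.06] F [-0.9 -4.3 -1.8] gap 37.7
[-0.0003  0.0001 -0.0003 -0.0006 -0.0006  0.0321] [-0.82  0.13 -0.  ]
up t138.6 p [ 597.91 -319.59  139.43] F [-0.   0.1 -0. ] gap 60.3
 t141.3 p [ 666.47 -317.74  160.02] F [-0.1  0.4  0.5] gap 60.1
white -0.25206032
strip 9 -0.25083614624531125
head [0.6435 0.2414 0.0929] [0.6439 0.2416 0.0927] want [0.6435 0.2414]
a -19.73 -38.66 0.015 0.969
head [0.6508 0.1437 0.093 ] [0.6513 0.1445 0.0928] want [0.6507 0.1437]
b -19.95 -38.48 -0.006 0.968
head [0.6583 0.0462 0.0933] [0.6591 0.0484 0.093 ] want [0.658 0.046]
c -19.92 -38.12 -0.01 0.953
 t144.6 p [562.83 123.53 239.92] F [-0.4  0.5  0.7] gap 60.1
```

View pics/w19.png

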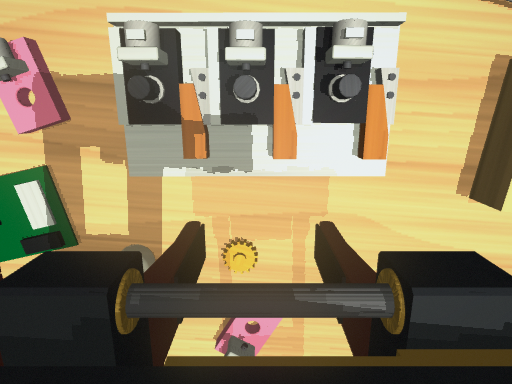

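View pics/w18.png

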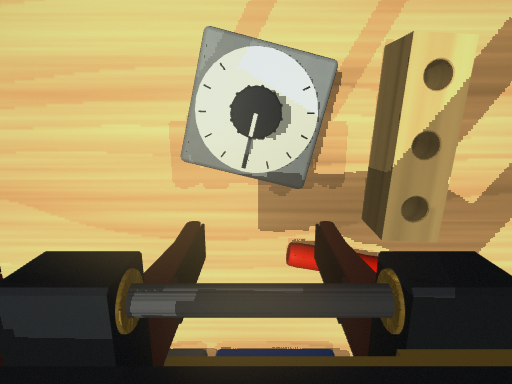

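Run:
```python
from h import *
sleep(.3); st("end"); print(close_job())
```

```text
end t144.9 p [562.77 123.67 239.99] F [ 0.2 -0.3  0. ] gap 59.8
the job is handed in; nothing more can be done
None
```

I pinned all three modules (c, b, a), then drove a wedge beside each in the same order and turned the meter knob to zero. I handed the job in at 145 s with the gripper clear of everything.

**Pins:** All three pin heads measure about 93 mm up, on the rail-hole axes to within about 0.3 mm, so the collars sit on the blocks.

**Wedges:** Each wedge was pushed from behind until the force on the tool changed by 17 N. The final picture puts them at rail x of about -20 mm, against a nominal -21 mm. I did not push them a second time to prove they are tight. The fitted wedge positions vary by up to 0.7 mm from picture to picture.

**Knob:** The first turn stopped about 0.03 rad short, so I corrected it. The pointer now reads about 0.01 rad past the zero mark, which is roughly the measurement error.

**Knocked wedge:** The middle wedge moved about 5 cm during the run. I found it again with the camera before picking it up.

**Other things on the bench:** I did not touch or handle any of them, and nothing in the last pictures looked out of place. I did not re-measure their positions.

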